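# Find and note the slip angle of a loaf tin

## Task

On the slip tester, slowly raise the hinged board by its red handle just until the plain foil tin (brown lid) slides down to the foot stop; the rubber-footed tin must not slip, and neither tin may be touched. Leave the board at that tilt without lowering it, then note the angle: slide the wooden gauge bar along the table in under the board, square to it, until you feel it touch the underside, gently so that the board is not forced up. Let go and leave the bar standing there; do not disturb the other things on the table.

Things in the scene. Friction and masses are not known exactly. Their poses are not given: they have to be found in the camera images.
- board: Tilting steel board of the slip tester, 240 x 170 x 10 mm, level at the start. Origin: on the hinge axis, mid-width, in the plane of its underside, fixed 14 mm above the table. x: from the hinge along the board to its free end; y: across, to the side of the yellow angle strip (towards the robot); z: out of its top. Nothing stands on the table beneath it beyond 15 mm from the hinge.
- board_tilt (a joint): Tilt of the board in rad: 0 level, growing as the free end is lifted, up to 0.9. The hinge is stiff: the board stays at whatever tilt it is left. Lifting it at the handle takes roughly 8 to 14 N. A blue foot stop 16 mm high crosses the deck 26 to 34 mm from the hinge; a 6 mm rib parts two lanes.
- board_handle (a point): Centre of the red round handle rod, 12 mm thick, across the board's free end: 275 mm from the hinge, 12 mm above the underside plane, 29 mm clear of the board's edge, 120 mm free between the fork arms. Pinched from above, it turns in the grip as the board tilts.
- plain_tin: Plain foil loaf tin with a brown card lid, 85 x 55 x 36 mm, lengthways in either lane, its centre 150 to 185 mm from the hinge. Origin: centre of its underside, on the deck (10 mm above the board's underside). It slips at a tilt between 0.26 and 0.47 rad, different each time, and slides to the foot stop, its centre then about 75 mm from the hinge.
- rubber_tin: Tin of the same size with a green lid and a black rubber foot, in the other lane. Origin: centre of its underside. It slips only some 0.08 rad or more beyond the tilt at which the plain tin slips.
- gauge_bar: Loose wooden gauge bar, 30 wide x 270 long x 55 mm high, 0.28 kg, lying beyond the board's free end, about parallel to the hinge. Origin: its centre. x: across it, its -x face towards the hinge; y: along it to its red end; z up. Slid under the raised board, its upper -x edge meets the underside 41 mm / tan(tilt) from the hinge (read on the strip).
- bar_grip (a point): Middle of the red grip end of the gauge bar, half-way up (27.5 mm above the table), 30 mm wide to grasp, 100 mm from the bar's centre. It stays outside the board, on the robot's side, when the bar is slid under. Its drag on the table is some 1 to 4 N; the touch with the board is hard: push slowly and stop once the push has grown by a few N.
- bar_edge (a point): Point on the bar's upper -x edge, 45 mm from the bar's centre away from the red end: about mid-width of the board when slid under.
- mixing_bowl: Bystander: terracotta-coloured mixing bowl, 250 mm across, 130 mm high, right of the tester. Leave it alone.
- masher: Bystander: wooden masher, a 62 mm ball on a 190 mm stick, lying on the table. Leave it alone.
- loaf_tin0: Bystander: large lidded foil loaf tin, 190 x 85 x 57 mm, at the left. Leave it alone.
- loaf_tin1: Bystander: second such large loaf tin. Leave it alone.
- loaf_tin2: Bystander: third such large loaf tin. Leave it alone.
- jar: Bystander: amber glass jar, 66 mm across, 75 mm high, at the near left. Leave it alone.
- cup: Bystander: white cup, 80 mm across, 80 mm high, behind the hinge end. Leave it alone.

How it is judged (in metres and radians):
On the way, in this order (a step that is already met when the one before it is completed fails the run):
1. the plain tin has slipped down to the foot stop of the raised board, the rubber-footed tin has not (x of plain_tin in the frame of board below 0.095 m and x of rubber_tin in the frame of board above 0.125 m and value of joint board_tilt above 0.24 rad), for 0.2 s.
2. the gauge bar is pressed against the underside of the board with at least 0.8 N (contact force between gauge_bar and board above 0.8 N and value of joint board_tilt above 0.24 rad and x of plain_tin in the frame of board below 0.095 m), for 0.05 s.
At the end, for the whole second after the job is handed in: Board raised over 0.24 rad and still; plain tin at the foot stop (centre under 95 mm from the hinge), rubber-footed tin over 125 mm; gauge bar flat on the table, at rest, parallel to the hinge within 0.07 rad, its upper edge within 2.5 mm of the board's underside at mid-width (all of step 1 and z of bar_edge in the frame of board above -0.0025 m and angle between gauge_bar's own z axis and vertical below 0.06 rad and height (world z) of gauge_bar below 0.031 m and angle between the y axis of gauge_bar and the y axis of board, either way round below 0.07 rad and linear speed of each of plain_tin, gauge_bar below 0.02 m/s and velocity of joint board_tilt between -0.02 and 0.02 rad/s); the robot touches nothing.
It fails at once if the board is raised faster than 0.4 rad/s or, after the plain tin has slid down, lowered (faster than 0.08 rad/s, or below 0.24 rad) (velocity of joint board_tilt above 0.4 rad/s or (x of plain_tin in the frame of board below 0.095 m and (velocity of joint board_tilt below -0.08 rad/s or value of joint board_tilt below 0.24 rad))).
It fails at once if the rubber-footed tin slips (centre less than 125 mm from the hinge) (not (x of rubber_tin in the frame of board above 0.125 m)).
It fails at once if the gauge bar is pressed against the board with more than 20 N (contact force between gauge_bar and board above 20 N).
It fails at once if the robot touches one of the two test tins (contact force between any of the arm, the fingers and plain_tin above 0.3 N or contact force between any of the arm, the fingers and rubber_tin above 0.3 N).
It fails at once if a bystander is moved by more than 20 mm (distance of any of mixing_bowl, masher, loaf_tin0, loaf_tin1, loaf_tin2, jar, cup from where it was at the start of the episode above 0.02 m).
It also fails if it takes over 72 s, if anything falls off the work surface, if the arm or the gripper's body presses on something with over 40 N, if the wrist force passes 120 N, or if a joint passes its speed limit or range.

## Robot

A 7-joint arm with a two-finger parallel gripper is mounted at the origin on the work surface. World frame = base frame: x ahead of the robot, y to its left, z up, the work surface at z = 0. Lengths are in mm, angles in rad, forces in N, time in s.
With the tool pointing down it reaches from about 400 to 875 mm from the base axis. Payload 4.4 kg.
Tool frame: the origin (TCP) lies at the very end of the fingers, on their centre line; the grasp point (between the pads) lies 19 mm behind it; z points along the fingers, y is the direction in which the jaws open and shut (so a half turn about z gives the same grasp; the last joint's range is limited). The gripper opens to 85 mm and grips with 20 to 120 N. Pads are 22 mm wide; open, the fingers measure 114 mm over their backs; the gripper's body (76 mm by 85 mm) begins 54 mm behind the grasp point. The pads swing forward as they close: fully open they stand 13 mm farther back than shut.
Start: joints at [-0.066, 0.628, 0.038, 1.517, -0.027, 0.996, -0.02], TCP at [650.014, 0.027, 231.313] pointing down, gripper open.
Joint ranges: [-3.06, 3.06], [-0.37, 2.12], [-1.25, 1.32], [0.18, 2.47], [-1.1, 4.24], [0.23, 1.98], [-2.94, 2.94]. Speed limits (rad/s): [2.57, 2.57, 3.14, 3.14, 3.14, 3.14, 3.14].

## Interface

Orientations are given as [roll, pitch, yaw] about the fixed x, y, z axes, in that order (R = Rz(yaw) Ry(pitch) Rx(roll)).
In Python, from cell import ctrl gives the robot as it stands.
- The arm moves only by the shell command python3 -m crank 'ROWS' [OPENING]. ROWS is JSON, a list that holds one entry, the list of rows, each a list of 6 numbers: the shift along the tool's x, y, z in units of 30 mm (1.0 is 30 mm), then the turn, a rotation vector about the tool's x, y, z in units of 6 degrees (1.0 is 6 degrees). In form: [[[tx, ty, tz, rx, ry, rz], ...]]. A call has 1 to 12 rows; each row shifts and turns the pose as measured when the row begins, along the tool's axes as they then stand; what a row does not reach is not made up. A row lasts 1/12 s, in which the tool goes at most 41.7 mm and 7.16 degrees, less where a joint would pass 70% of its speed; a pose out of reach is approached as far as the arm can. A call is refused whole if a number of a shift passes 1 or a number of a turn 1, either way. A call with a gripper value outside its range is refused whole. OPENING is the gripper command: -1 is fully open, 1 is shut, values between are in proportion, set as the call begins (- or left out, the last holds). The fingers move at their own pace and stop on an object; the grip force is fixed at half the most. Time passes only in rows, so rows that do not move let the fingers close. It gives the time, the measured TCP pose, the force and the opening at its end, in the units of the state.
- ctrl.read_state(): the state, without advancing time (a new reading comes with each control period).
- ctrl.get_image(name): name is "scene" or "side" or "wrist"; returns a dict with "color" (420x560x3 uint8, red, green, blue), "depth" (420x560 float32, mm along the optical axis (not along the pixel's ray), 0 where there is no reading), "camera_matrix" (3x3 intrinsics, pixels), "k1" (the pictures are not rectified: a ray, as slopes to the right and down, at radius r is drawn at 1 + k1 r^2 times it, then the intrinsics apply), "R" (3x3) and "t" (3): a world point X has camera coordinates R X + t. Camera axes: x right, y down, z forward; pixel columns grow to the right and rows downward; lengths in mm; the calibration is good to about 2 mm. A picture is of the moment at which its call begins.
- ctrl.finish_job(): hands the job in, once; it reports no verdict.
Trained networks look in a picture, given as the dict that the camera call returned (one of the last four; its "shot" number tells which), for a name from the list of things; names that differ only in an ending like _2 or _b are one class to them, and where a whole thing is asked for, a point or a joint stands for the part that bears it (a point fixed in the world has none). Each returns a list of dicts, best first, with "conf" (0 to 1); they miss things now and then, are a little off and sometimes report something else, mostly with a low value. They report only what shows in the picture. A call takes as long as a camera call.
- ctrl.search_frame(query, picture): "extent" ([centre column, centre row, width, height] in pixels, round what is visible of it).
The state is a dict: "clock": time; "qpos": joint angles; "qd": joint speeds; "tau": joint torques, N m; "eef_pos": TCP position; "tool_rot": TCP orientation; "force": force on the tool from outside, world axes, zero at the start; "torque": the same for the moment, N m; "width": finger opening in mm.
Only numpy, scipy, OpenCV 4.12 (cv2) and the standard library are available. Lean on these libraries where they do the work, as an engineer would, in place of code of your own. Each camera call takes 0.05 s, during which the arm holds its last target. There are 200 camera calls.

## Working session

There is one attempt and no reset: what is moved stays moved. The work goes in short steps, Python scripts to look and compute and a shell command to move; the robot and the scene stay as the last step left them, time stands still between calls to the robot, and variables do not carry over. Pictures are saved under pics/ and viewed, about 8 in all and at most 12, crops included, and the job is handed in when it is done.

```bash
ls; mkdir -p pics; cat > h.py <<'E'
import numpy as np, cv2, json
from cell import ctrl
from scipy.spatial.transform import Rotation as Ro
def pts(im):
    d=im["depth"];K=np.array(im["camera_matrix"]);h,w=d.shape
    u,v=np.meshgrid(np.arange(w),np.arange(h))
    x=(u-K[0,2])/K[0,0];y=(v-K[1,2])/K[1,1];r=np.hypot(x,y);k=im["k1"]
    s=np.ones_like(r)
    for _ in range(20): s=1/(1+k*(r*s)**2)
    P=np.dstack([x*s*d,y*s*d,d])
    W=(P-np.array(im["t"]))@np.array(im["R"])
    W[d==0]=np.nan
    return W
def save(im,n,crop=None,z=1):
    c=im["color"][:,:,::-1]
    if crop: a,b,e,f=crop;c=c[b:f,a:e]
    cv2.imwrite("pics/"+n,cv2.resize(c,None,fx=z,fy=z,interpolation=cv2.INTER_CUBIC))
E
python3 - <<'E'
from h import *
a=[]
for n in("scene","side"):
    im=ctrl.get_image(n); W=pts(im); a.append(im["color"][:,:,::-1])
    save(im,n+"0.png",z=1.4)
    print(n)
    for q in("board","board_handle","plain_tin","rubber_tin","gauge_bar","bar_grip","mixing_bowl","masher","cup"):
        for r in ctrl.search_frame(q,im)[:1]:
            c,rr,w,h=r["extent"];print(q,round(r["conf"],2),np.round(r["extent"]),W[int(rr),int(c)].round())
s=ctrl.read_state();print(s)
E
```

```text
pics
scene
board 0.96 [247. 228.  86.  60.] [661. -44.  56.]
board_handle 0.55 [246. 230.  83.  62.] [672. -33.  62.]
plain_tin 0.72 [243. 233.  24.  25.] [695. -30.  61.]
rubber_tin 0.81 [257. 220.  28.  20.] [613. -38.  63.]
gauge_bar 0.69 [303. 259.  65.  55.] [635. 191.  52.]
bar_grip 0.88 [303. 258.  64.  58.] [635. 191.  52.]
mixing_bowl 0.95 [171. 155.  63.  59.] [ 550. -604.   21.]
masher 0.61 [235. 152.  16.  27.] [ 356. -413.   28.]
cup 0.76 [178. 198.  21.  31.] [ 732. -320.   76.]
side
board 0.72 [335. 229.  74.  64.] [642. -90.  29.]
board_handle 0.59 [336. 226.  74.  64.] [651. -63.  24.]
plain_tin 0.79 [345. 217.  24.  28.] [674. -75.  61.]
rubber_tin 0.88 [320. 223.  23.  21.] [591. -86.  60.]
gauge_bar 0.59 [302. 190.  78.  24.] [607. 164.  27.]
bar_grip 0.66 [303. 191.  74.  26.] [610. 162.  24.]
mixing_bowl 0.92 [382. 323. 115. 104.] [ 637. -460.    6.]
masher 0.77 [265. 329.  38.  80.] [ 349. -434.   28.]
cup 0.74 [396. 266.  32.  20.] [ 726. -327.   59.]
{'clock': 1.0, 'qpos': array([-0.06583227,  0.62840519,  0.03849169,  1.51737796, -0.0270178 ,
        0.99632276, -0.01999012]), 'qd': array([-1.38337942e-03,  9.51298691e-04,  2.34131395e-05,  6.43828990e-04,
       -1.95257585e-03,  3.28559575e-05,  8.13848660e-04]), 'tau': array([ 9.65580075e-04, -5.63285780e+01,  1.22565284e+00, -1.93785757e+01,
        1.08516170e-02,  1.61744832e-03,  8.08945572e-06]), 'eef_pos': array([6.50017228e+02, 5.86127215e-02, 2.31316967e+02]), 'tool_rot': array([ 3.14158900e+00, -5.63189394e-05,  1.57081102e+00]), 'force': array([0.03822738, 0.08798245, 0.91903761]), 'torque': array([ 0.01865633, -0.00093263, -0.01363865]), 'width': 85.4213573905526}
```

View pics/scene0.png

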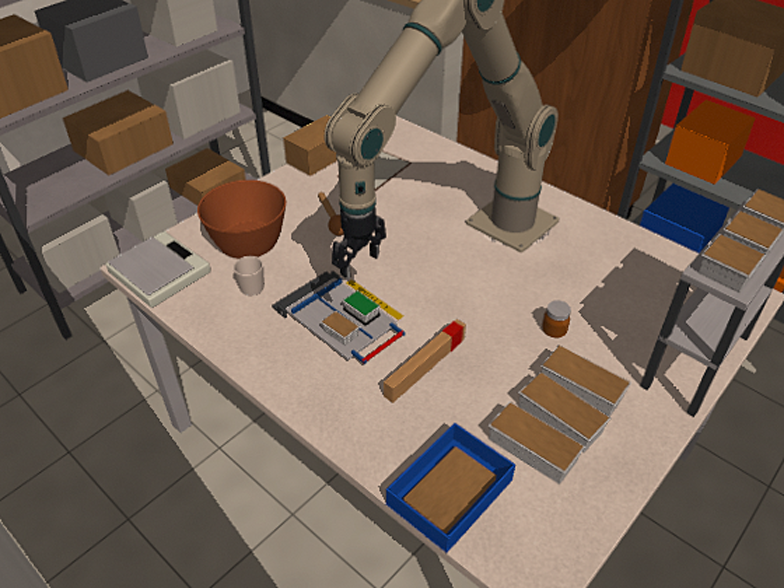

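View pics/side0.png

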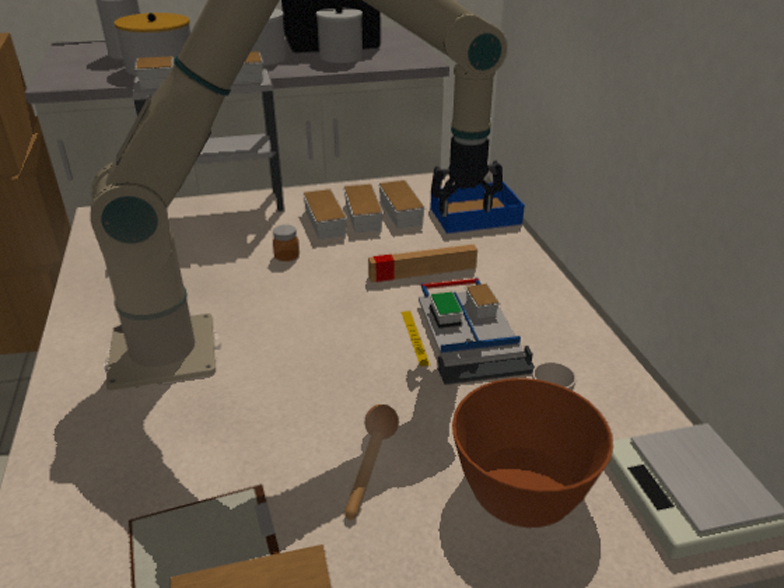

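The scene view shows the tester with its red handle at about (378,346) in the 1.4x picture. The bar's red end is at (455,333), and the green tin is in the near lane. The hinge lies to the right (−y), and the bar is left of the free end. Next I'll fit the geometry by colour and depth.

```bash
cat > fit.py <<'E'
from h import *
def seg(im,W):
    hsv=cv2.cvtColor(im["color"],cv2.COLOR_RGB2HSV);H,S,V=[hsv[...,i].astype(int) for i in range(3)]
    X,Y,Z=W[...,0],W[...,1],W[...,2]
    box=(X>480)&(X<900)&(Y>-320)&(Y<330)&(Z>-5)&(Z<160)
    red=((H<4)|(H>174))&(S>190)&(V>110)&box
    blue=(H>95)&(H<120)&(S>120)&box
    wood=(H>8)&(H<22)&(S>90)&(V>100)&box&(Z>46)&(Y>90)
    yel=(H>22)&(H<32)&(S>170)&(V>120)&box
    return dict(red=red,blue=blue,wood=wood,yel=yel)
if __name__=="__main__":
  for n in("scene","side"):
    im=ctrl.get_image(n);W=pts(im)
    for k,m in seg(im,W).items():
        nl,lab,st,_=cv2.connectedComponentsWithStats(m.astype(np.uint8),connectivity=8)
        for i in range(1,nl):
            if st[i,4]<12: continue
            P=W[lab==i];c=np.median(P,0);u,s,vt=np.linalg.svd(P[:,:2]-P[:,:2].mean(0),full_matrices=False)
            pr=(P[:,:2]-c[:2])@vt[0]
            print(n,k,st[i,4],c.round(),"dir",vt[0].round(3),"ends",(c[:2]+vt[0]*np.percentile(pr,1)).round(),(c[:2]+vt[0]*np.percentile(pr,99)).round(),"z",np.percentile(P[:,2],[5,95]).round())
E
python3 fit.py
```

```text
scene red 146 [512. 187.  52.] dir [0.986 0.165] ends [489. 183.] [534. 190.] z [ 9. 59.]
scene red 91 [651.  73.  30.] dir [ 0.998 -0.057] ends [586.  76.] [712.  69.] z [23. 35.]
scene blue 158 [ 638. -171.   35.] dir [ 0.998 -0.07 ] ends [ 555. -165.] [ 717. -177.] z [25. 42.]
scene blue 20 [583.  54.  29.] dir [0.012 1.   ] ends [583.  39.] [583.  66.] z [24. 34.]
scene blue 14 [645.  13.  30.] dir [0.067 0.998] ends [643.  -8.] [646.  31.] z [26. 34.]
scene blue 27 [714.  45.  29.] dir [0.068 0.998] ends [712.  28.] [715.  64.] z [23. 37.]
scene wood 16 [484. 178.  57.] dir [0.108 0.994] ends [483. 164.] [486. 194.] z [53. 61.]
scene wood 518 [646. 178.  54.] dir [1.    0.003] ends [536. 178.] [745. 178.] z [48. 59.]
scene yel 18 [ 520. -150.    1.] dir [-0.156  0.988] ends [ 523. -170.] [ 519. -140.] z [-3.  7.]
scene yel 79 [523. -22.   0.] dir [0.103 0.995] ends [ 515. -108.] [528.  20.] z [-3.  7.]
side red 50 [512. 172.  55.] dir [-1.     0.004] ends [532. 171.] [492. 172.] z [52. 60.]
side blue 16 [580.  45.  31.] dir [-0.037 -0.999] ends [581.  64.] [580.  29.] z [28. 34.]
side blue 292 [ 638. -180.   35.] dir [-0.999  0.032] ends [ 714. -182.] [ 552. -177.] z [27. 42.]
side wood 259 [640. 171.  55.] dir [-1.    -0.012] ends [743. 172.] [538. 170.] z [51. 58.]
side yel 196 [522. -70.   0.] dir [-0.053 -0.999] ends [527.  13.] [ 517. -163.] z [-2.  4.]
```

```bash
python3 -m crank '[[[0.8,0,0,0,0,0],[0.8,0,0,0,0,0],[0.87,0,0,0,0,0],[0,0,0,0,0,-1],[0,0,0,0,0,-1],[0,0,0,0,0,-1],[0,0,0,0,0,-1],[0,0,0,0,0,-1],[0,0,0,0,0,-1],[0,0,0,0,0,-1],[0,0,0,0,0,-1],[0,0,0,0,0,-1]]]' 0.3
python3 -m crank '[[[0,0,0,0,0,-1],[0,0,0,0,0,-1],[0,0,0,0,0,-1],[0,0,0,0,0,-1],[0,0,0,0,0,-1],[0,0,0,0,0,-0.5],[0,0,0,0,0,0],[0,0,0,0,0,0]]]'
python3 - <<'E'
from h import *
im=ctrl.get_image("wrist");save(im,"w1.png",z=1.4)
W=pts(im);np.save("w1.npy",W);print(W[::70,::80].round())
E
python3 fit.py; python3 -c "
from h import *;s=ctrl.read_state();print(s['qpos'],s['eef_pos'],s['tool_rot'],s['width'])"
```

```text
clock: 2.1
eef_pos: [650.2, 78.0, 231.2]
tool_rot: [-3.141, 0.001, 2.557]
force: [0.1, 0.6, 0.1]
width: 29.7
clock: 2.77
eef_pos: [650.4, 76.6, 231.1]
tool_rot: [-3.14, 0.001, -3.12]
force: [1.1, 0.1, 0.1]
width: 30.1
[[[ 4.510e+02 -2.390e+02 -0.000e+00]
  [ 4.520e+02 -1.480e+02  0.000e+00]
  [ 4.520e+02 -5.900e+01  0.000e+00]
  [ 4.510e+02  2.900e+01  0.000e+00]
  [ 4.490e+02  1.160e+02 -0.000e+00]
  [ 4.470e+02  2.040e+02  0.000e+00]
  [ 4.430e+02  2.920e+02  1.000e+00]]

 [[ 5.230e+02 -2.570e+02  1.000e+00]
  [ 5.230e+02 -1.610e+02  0.000e+00]
  [ 5.230e+02 -6.500e+01  1.000e+00]
  [ 5.210e+02  2.800e+01  1.000e+00]
  [ 5.190e+02  1.210e+02 -0.000e+00]
  [ 5.170e+02  2.130e+02  1.000e+00]
  [ 5.130e+02  3.080e+02 -0.000e+00]]

 [[ 6.050e+02 -2.810e+02  1.000e+00]
  [ 6.010e+02 -1.600e+02  2.400e+01]
  [ 5.960e+02 -5.000e+01  6.100e+01]
  [ 5.980e+02  2.900e+01  2.500e+01]
  [ 5.990e+02  1.250e+02  1.000e+00]
  [ 5.960e+02  2.250e+02  1.000e+00]
  [ 5.930e+02  3.260e+02  1.000e+00]]

 [[ 6.990e+02 -3.080e+02  1.000e+00]
  [ 6.880e+02 -1.750e+02  2.700e+01]
  [ 6.740e+02 -5.900e+01 
[... 1644 characters left out ...]
nds [531. 176.] [493. 170.] z [52. 59.]
side blue 17 [581.  42.  31.] dir [-0.112 -0.994] ends [584.  74.] [579.  29.] z [25. 34.]
side blue 304 [ 638. -179.   35.] dir [-1.   -0.03] ends [ 716. -177.] [ 553. -182.] z [26. 42.]
side wood 256 [641. 171.  55.] dir [-1.    -0.012] ends [744. 172.] [539. 169.] z [52. 58.]
side wood 12 [485. 171.  54.] dir [-0.027 -1.   ] ends [485. 182.] [485. 158.] z [52. 56.]
side yel 147 [523. -46.   1.] dir [-0.085 -0.996] ends [528.  18.] [ 515. -131.] z [-2.  4.]
[ 0.06288093  0.65985539 -0.39010999  1.49488804  0.27621091  1.04077194
  1.19912221] [650.46146267  76.69462274 231.13513009] [-3.13952764e+00  9.98653682e-04 -3.11982154e+00] 29.690532914876474
```

View pics/w1.png

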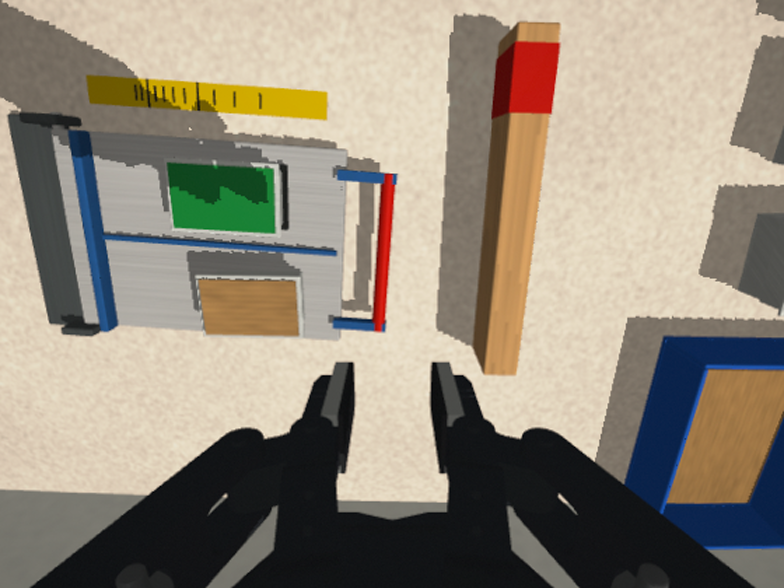

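The wrist view is clear: handle at (387,250), bar from (538,25) to (500,375) with its red grip at (525,78), foot stop at (92,230). I'll fit the geometry from this picture.

```bash
cat >> fit.py <<'E'
def ln(P):
    P=P[np.isfinite(P[:,0])];c=np.median(P,0);_,_,vt=np.linalg.svd(P[:,:2]-P[:,:2].mean(0),full_matrices=False)
    d=vt[0]*np.sign(vt[0][0]);n=np.array([-d[1],d[0]]);Q=(P[:,:2]-c[:2])
    return c.round(1),d.round(3),np.percentile(Q@d,[1,99]).round(),np.percentile(Q@n,[2,98]).round()
E
cat > w.py <<'E'
from fit import *
im=ctrl.get_image("wrist");W=pts(im);m=seg(im,W);Z=W[...,2];Y=W[...,1]
for k,c in [("red",m["red"]&(Y<120)),("blue",m["blue"]&(Y<-120)),("barred",m["red"]&(Y>120)&(Z>50)),("wood",m["wood"]),("bar",(m["wood"]|m["red"])&(Y>120)&(Z>50))]:
    c=cv2.erode(c.astype(np.uint8),np.ones((2,2)))>0
    if c.sum()>10: print(k,c.sum(),*ln(W[c]),np.percentile(W[c][:,2],[5,50,95]).round())
E
python3 w.py
```

```text
red 741 [642.4  69.7  32. ] [ 0.999 -0.054] [-61.  69.] [-4.  4.] [29. 32. 34.]
blue 1788 [ 629.6 -172.7   37.2] [ 0.999 -0.049] [-76.  86.] [-4. 34.] [28. 37. 41.]
barred 1440 [511.3 172.5  55.9] [1.    0.009] [-20.  21.] [-14.  14.] [55. 56. 57.]
wood 4878 [617.8 173.2  55.5] [1.    0.003] [-135.  124.] [-14.  13.] [54. 56. 57.]
bar 6325 [588.  173.   55.6] [1.    0.004] [-105.  154.] [-14.  14.] [54. 56. 57.]
```

```bash
python3 -m crank '[[[0.15,-0.2,0.4,0,0,0.7],[0,0,1,0,0,0],[0,0,1,0,0,0],[0,0,1,0,0,0],[0,0,1,0,0,0],[0,0,1,0,0,0],[0,0,0.6,0,0,0],[0,0,0,0,0,0],[0,0,0,0,0,0]]]'
python3 - <<'E'
from h import *
im=ctrl.get_image("wrist");save(im,"w2.png",z=1.4)
E
python3 w.py
```

```text
clock: 3.72
eef_pos: [651.1, 71.9, 47.9]
tool_rot: [-3.14, 0.012, 3.082]
force: [0.9, 0.8, 0.5]
width: 30.0
red 3020 [634.7  69.7  32. ] [ 0.999 -0.054] [-54.  78.] [-4.  5.] [29. 32. 33.]
barred 1091 [531.1 171.8  55.8] [0.017 1.   ] [-14.  16.] [-3.  3.] [55. 56. 57.]
wood 19588 [596.1 172.5  55.5] [1.    0.013] [-61. 111.] [-14.  14.] [54. 55. 56.]
bar 20707 [591.7 172.5  55.5] [1.    0.012] [-62. 115.] [-14.  14.] [54. 55. 57.]
```

View pics/w2.png

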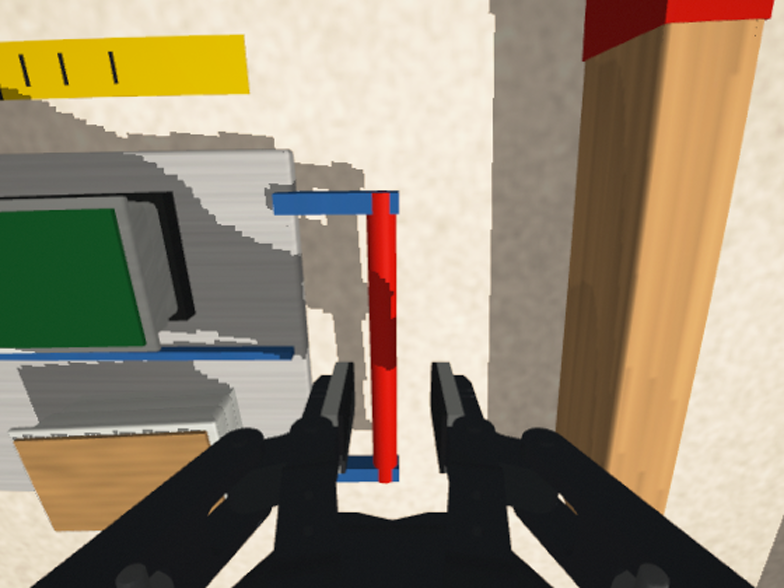

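The rod is centred between the fingers (fingers at x 345 and 440, rod at 385) and the board edge is clear. I'll descend and close.

```bash
python3 -m crank '[[[0.15,-0.09,0.4,0,0,0],[0,0,0.5,0,0,0],[0,0,0.4,0,0,0],[0,0,0,0,0,0]]]'
python3 -m crank '[[[0,0,0,0,0,0],[0,0,0,0,0,0],[0,0,0,0,0,0],[0,0,0,0,0,0],[0,0,0,0,0,0]]]' 1
```

```text
clock: 4.15
eef_pos: [653.4, 70.5, 15.2]
tool_rot: [3.14, 0.026, 3.081]
force: [0.7, 0.1, -0.9]
width: 30.0
clock: 4.57
eef_pos: [653.7, 67.7, 15.5]
tool_rot: [-3.14, 0.025, 3.08]
force: [-0.3, -1.0, -3.7]
width: 9.4
```

```bash
cat > go.py <<'E'
import sys
from h import *
# args x y z yaw -> needed row units total
x,y,z,yaw=map(float,sys.argv[1:5]);s=ctrl.read_state()
R=Ro.from_euler('xyz',s["tool_rot"]);D=Ro.from_euler('xyz',[np.pi,0,yaw])
print("shift",(R.inv().apply(np.array([x,y,z])-s["eef_pos"])/30).round(3),"turn",(np.degrees((R.inv()*D).as_rotvec())/6).round(3))
E
python3 -m crank '[[[0,0,0,0,0,0],[0,0,0,0,0,0],[0,0,0,0,0,0],[0,0,0,0,0,0]]]' 0.35
python3 go.py 647 69 7.5 3.09
```

```text
clock: 4.9
eef_pos: [655.3, 69.3, 17.0]
tool_rot: [3.141, 0.029, 3.08]
force: [1.3, 0.3, 0.0]
width: 27.6
shift [ 0.283 -0.026  0.309] turn [ 0.002  0.273 -0.098]
```

```bash
python3 -m crank '[[[0.14,0,0.2,0,0.15,-0.05],[0.14,0,0.2,0,0.15,-0.05],[0.05,0,0.05,0,0,0]]]';python3 go.py 647 69 7.5 3.09
```

```text
clock: 5.15
eef_pos: [646.2, 70.6, 3.7]
tool_rot: [3.14, -0.003, 3.092]
force: [0.5, -1.1, -0.3]
width: 27.4
shift [-0.028 -0.053 -0.128] turn [ 0.011 -0.026  0.015]
```

```bash
python3 -m crank '[[[0,-0.05,-0.12,0,0,0],[0,0,0,0,0,0],[0,0,0,0,0,0],[0,0,0,0,0,0],[0,0,0,0,0,0],[0,0,0,0,0,0]]]' 1;python3 go.py 647 69 7.5 3.09
```

```text
clock: 5.65
eef_pos: [644.9, 68.2, 6.7]
tool_rot: [3.141, -0.006, 3.091]
force: [-0.2, 0.4, 0.0]
width: 9.9
shift [-0.068  0.031 -0.028] turn [ 0.004 -0.053  0.007]
```

```bash
cat > chk.py <<'E'
from h import *
def chk(cams=("scene","side"),v=True):
    s=ctrl.read_state();out=[]
    h=np.array([633.,-203,14]);ux=np.array([.05,.9987,0]);z=np.array([0,0,1.])
    for n in cams:
        im=ctrl.get_image(n);W=pts(im);hsv=cv2.cvtColor(im["color"],cv2.COLOR_RGB2HSV);H,S,V=[hsv[...,i].astype(int) for i in range(3)]
        X,Y,Z=[W[...,i] for i in range(3)];box=(X>545)&(X<740)&(Y>-260)&(Y<50)&(Z>35)&(Z<230)
        red=((H<4)|(H>174))&(S>190)&(V>80)&(X>570)&(X<725)&(Y>0)&(Y<110)&(Z<200)
        q=W[red];q=q[np.isfinite(q[:,0])]
        th=np.nan
        if len(q)>8:
            c=np.median(q,0)-h;th=np.arctan2(c[2],c@ux)-18/275
        tz=np.arcsin(np.clip((s["eef_pos"][2]+19-14)/275.3,-1,1))-12/275
        a=np.array([np.cos(tz),np.sin(tz)])
        r=[n,"th_cam",round(float(th),3),"th_tcp",round(float(tz),3)]
        for k,m in(("plain",(H>6)&(H<22)&(S>80)&(V>60)&box),("rub",(H>45)&(H<85)&(S>120)&box)):
            p=W[m]
            if len(p)>8: c=np.median(p,0)-h;r+=[k,len(p),round(float(c@ux*a[0]+c[2]*a[1]))]
        out.append(r)
        if v: print(*r)
    return out,s
if __name__=="__main__":
    o,s=chk();print("F",s["force"].round(1),"pos",s["eef_pos"].round(1),s["tool_rot"].round(3),"w",round(s["width"],1),"t",round(s["clock"],2))
E
python3 chk.py
python3 -m crank '[[[0.02,0,-0.1,0,-0.05,0],[0,0,-0.1,0,0,0],[0,0,-0.1,0,0,0],[0,0,-0.1,0,0,0],[0,0,-0.1,0,0,0],[0,0,-0.1,0,0,0],[0,-0.02,-0.1,0,0,0],[0,-0.02,-0.1,0,0,0]]]';python3 chk.py
```

```text
scene th_cam -0.009 th_tcp -0.001 plain 235 169 rub 156 144
side th_cam -0.007 th_tcp -0.001 plain 225 165 rub 219 148
F [-0.2  0.4  0. ] pos [644.9  68.2   6.7] [ 3.141 -0.006  3.091] w 9.9 t 5.65
clock: 6.42
eef_pos: [644.9, 66.5, 27.8]
tool_rot: [3.14, 0.001, 3.09]
force: [4.1, -0.5, -11.6]
width: 10.1
scene th_cam 0.068 th_tcp 0.076 plain 222 169 rub 146 142
side th_cam 0.074 th_tcp 0.076 plain 250 164 rub 251 150
F [  4.1  -0.5 -11.6] pos [644.9  66.5  27.8] [3.14e+00 1.00e-03 3.09e+00] w 10.1 t 6.42
```

```bash
python3 -m crank '[[[0,-0.02,-0.1,0,0,0],[0,-0.02,-0.1,0,0,0],[0,-0.02,-0.1,0,0,0],[0,-0.02,-0.1,0,0,0],[0,-0.02,-0.1,0,0,0],[0,-0.02,-0.1,0,0,0],[0,-0.02,-0.1,0,0,0],[0,-0.02,-0.1,0,0,0],[0,-0.02,-0.1,0,0,0],[0,-0.02,-0.1,0,0,0],[0,-0.02,-0.1,0,0,0],[0,-0.02,-0.1,0,0,0]]]';python3 chk.py
```

```text
clock: 7.52
eef_pos: [644.5, 59.0, 67.7]
tool_rot: [3.139, 0.001, 3.09]
force: [3.6, 0.5, -11.6]
width: 10.0
scene th_cam 0.21 th_tcp 0.224 plain 190 170 rub 116 143
side th_cam 0.226 th_tcp 0.224 plain 288 165 rub 281 149
F [  3.6   0.5 -11.6] pos [644.5  59.   67.7] [3.139e+00 1.000e-03 3.090e+00] w 10.0 t 7.52
```

```bash
cat > st.py <<'E'
# exit 1 (stop) when the plain tin has moved
from chk import *
o,s=chk(("side",),False);r=o[0];print(r[2:],"Fz",s["force"][2].round(1),"y",s["eef_pos"][1].round(1),"t",round(s["clock"],2))
import sys; sys.exit(0 if "plain" in r and r[r.index("plain")+2]>158 else 1)
E
python3 -m crank '[[[0,-0.015,-0.05,0,0,0],[0,-0.015,-0.05,0,0,0],[0,-0.015,-0.05,0,0,0],[0,-0.015,-0.05,0,0,0],[0,0,0,0,0,0],[0,0,0,0,0,0]]]' >/dev/null && python3 st.py &&
python3 -m crank '[[[0,-0.015,-0.05,0,0,0],[0,-0.015,-0.05,0,0,0],[0,-0.015,-0.05,0,0,0],[0,-0.015,-0.05,0,0,0],[0,0,0,0,0,0],[0,0,0,0,0,0]]]' >/dev/null && python3 st.py &&
python3 -m crank '[[[0,-0.015,-0.05,0,0,0],[0,-0.015,-0.05,0,0,0],[0,-0.015,-0.05,0,0,0],[0,-0.015,-0.05,0,0,0],[0,0,0,0,0,0],[0,0,0,0,0,0]]]' >/dev/null && python3 st.py
```

```text
[0.249, 'th_tcp', 0.25, 'plain', 307, 167, 'rub', 285, 148] Fz -10.9 y 57.0 t 8.12
[0.274, 'th_tcp', 0.273, 'plain', 323, 167, 'rub', 297, 148] Fz -12.1 y 55.2 t 8.67
[0.295, 'th_tcp', 0.297, 'plain', 325, 166, 'rub', 305, 148] Fz -12.2 y 53.2 t 9.22
```

```bash

python3 -m crank '[[[0,-0.017,-0.04,0,0,0],[0,-0.017,-0.04,0,0,0],[0,-0.017,-0.04,0,0,0],[0,-0.017,-0.04,0,0,0],[0,0,0,0,0,0],[0,0,0,0,0,0],[0,0,0,0,0,0]]]' >/dev/null && python3 st.py &&
python3 -m crank '[[[0,-0.017,-0.04,0,0,0],[0,-0.017,-0.04,0,0,0],[0,-0.017,-0.04,0,0,0],[0,-0.017,-0.04,0,0,0],[0,0,0,0,0,0],[0,0,0,0,0,0],[0,0,0,0,0,0]]]' >/dev/null && python3 st.py &&
python3 -m crank '[[[0,-0.017,-0.04,0,0,0],[0,-0.017,-0.04,0,0,0],[0,-0.017,-0.04,0,0,0],[0,-0.017,-0.04,0,0,0],[0,0,0,0,0,0],[0,0,0,0,0,0],[0,0,0,0,0,0]]]' >/dev/null && python3 st.py &&
python3 -m crank '[[[0,-0.017,-0.04,0,0,0],[0,-0.017,-0.04,0,0,0],[0,-0.017,-0.04,0,0,0],[0,-0.017,-0.04,0,0,0],[0,0,0,0,0,0],[0,0,0,0,0,0],[0,0,0,0,0,0]]]' >/dev/null && python3 st.py
```

```text
[0.32, 'th_tcp', 0.32, 'plain', 338, 166, 'rub', 309, 148] Fz -10.3 y 51.0 t 9.85
[0.336, 'th_tcp', 0.34, 'plain', 347, 166, 'rub', 314, 149] Fz -10.4 y 49.1 t 10.48
[0.358, 'th_tcp', 0.36, 'plain', 354, 166, 'rub', 322, 148] Fz -11.6 y 47.1 t 11.12
[0.379, 'th_tcp', 0.38, 'plain', 360, 166, 'rub', 323, 148] Fz -11.9 y 45.0 t 11.75
```

```bash

python3 -m crank '[[[0,-0.02,-0.04,0,0,0],[0,-0.02,-0.04,0,0,0],[0,-0.02,-0.04,0,0,0],[0,-0.02,-0.04,0,0,0],[0,0,0,0,0,0],[0,0,0,0,0,0],[0,0,0,0,0,0]]]' >/dev/null && python3 st.py &&
python3 -m crank '[[[0,-0.02,-0.04,0,0,0],[0,-0.02,-0.04,0,0,0],[0,-0.02,-0.04,0,0,0],[0,-0.02,-0.04,0,0,0],[0,0,0,0,0,0],[0,0,0,0,0,0],[0,0,0,0,0,0]]]' >/dev/null && python3 st.py &&
python3 -m crank '[[[0,-0.02,-0.04,0,0,0],[0,-0.02,-0.04,0,0,0],[0,-0.02,-0.04,0,0,0],[0,-0.02,-0.04,0,0,0],[0,0,0,0,0,0],[0,0,0,0,0,0],[0,0,0,0,0,0]]]' >/dev/null && python3 st.py &&
python3 -m crank '[[[0,-0.02,-0.04,0,0,0],[0,-0.02,-0.04,0,0,0],[0,-0.02,-0.04,0,0,0],[0,-0.02,-0.04,0,0,0],[0,0,0,0,0,0],[0,0,0,0,0,0],[0,0,0,0,0,0]]]' >/dev/null && python3 st.py
```

```text
[0.397, 'th_tcp', 0.399, 'plain', 360, 165, 'rub', 330, 149] Fz -12.4 y 42.8 t 12.38
[0.416, 'th_tcp', 0.422, 'plain', 379, 161, 'rub', 335, 148] Fz -10.9 y 40.2 t 13.02
[0.44, 'th_tcp', 0.443, 'plain', 394, 130, 'rub', 337, 149] Fz -10.5 y 37.7 t 13.65
```

The plain tin is sliding. I'll hold and watch it.

```bash

python3 -m crank '[[[0,0,0,0,0,0],[0,0,0,0,0,0],[0,0,0,0,0,0],[0,0,0,0,0,0],[0,0,0,0,0,0],[0,0,0,0,0,0]]]'; python3 chk.py
```

```text
clock: 14.2
eef_pos: [643.3, 37.7, 123.7]
tool_rot: [3.137, 0.002, 3.091]
force: [4.6, 1.3, -11.2]
width: 10.3
scene th_cam 0.425 th_tcp 0.443 plain 121 77 rub 77 145
side th_cam 0.439 th_tcp 0.443 plain 423 73 rub 342 148
F [  4.6   1.3 -11.2] pos [643.3  37.7 123.7] [3.137e+00 2.000e-03 3.091e+00] w 10.3 t 14.2
```

```bash

python3 -m crank '[[[0,0,0,0,0,0],[0,0,0,0,0,0],[0,0,0,0,0,0],[0,0,0,0,0,0]]]' 0.42; python3 chk.py
python3 -m crank '[[[0,0,-0.3,0,0,0],[0,0,-0.5,0,0,0],[0,0,-0.8,0,0,0],[0,0,-0.8,0,0,0],[0,0,-0.4,0,0,0],[0,0,0,0,0,0]]]'; python3 chk.py
```

```text
clock: 14.63
eef_pos: [641.8, 36.6, 127.1]
tool_rot: [3.141, -0.0, 3.092]
force: [0.0, -0.1, 0.2]
width: 24.7
scene th_cam 0.42 th_tcp 0.457 plain 121 79 rub 81 147
side th_cam 0.441 th_tcp 0.457 plain 424 73 rub 341 150
F [ 0.  -0.1  0.2] pos [641.8  36.6 127.1] [ 3.141 -0.     3.092] w 24.7 t 14.63
clock: 15.23
eef_pos: [640.6, 36.5, 217.0]
tool_rot: [3.141, -0.003, 3.092]
force: [-0.0, 0.5, -0.6]
width: 24.9
scene th_cam 0.424 th_tcp 0.895 plain 124 91 rub 105 158
side th_cam 0.44 th_tcp 0.895 plain 426 86 rub 339 154
F [-0.   0.5 -0.6] pos [640.6  36.5 217. ] [ 3.141e+00 -3.000e-03  3.092e+00] w 24.9 t 15.23
```

```bash

python3 -m crank '[[[0.8,0.8,0,0,0,-0.2],[0.9,0.9,0,0,0,-0.2],[0.9,0.9,0,0,0,-0.1],[0.9,0.9,0,0,0,0],[0.8,0.9,0,0,0,0],[0,0,0.5,0,0,0],[0,0,0.8,0,0,0],[0,0,0.5,0,0,0],[0,0,0,0,0,0],[0,0,0,0,0,0]]]' -0.4; python3 go.py 512 172.5 100 3.15; python3 w.py; python3 - <<'E'
from h import *
save(ctrl.get_image("wrist"),"w3.png",z=1.2)
E
```

```text
clock: 16.17
eef_pos: [498.7, 171.8, 149.4]
tool_rot: [-3.136, -0.022, -3.136]
force: [0.3, -0.7, 0.0]
width: 59.8
shift [-0.479  0.03   1.638] turn [-0.054 -0.213 -0.029]
barred 1493 [510.6 172.8  56. ] [ 0.999 -0.037] [-20.  22.] [-14.  14.] [55. 56. 57.]
wood 3540 [586.5 173.3  55.6] [1.    0.006] [-104.   77.] [-14.  13.] [54. 56. 57.]
bar 5064 [559.1 173.1  55.7] [1.    0.005] [-77. 103.] [-14.  14.] [55. 56. 57.]
```

View pics/w3.png

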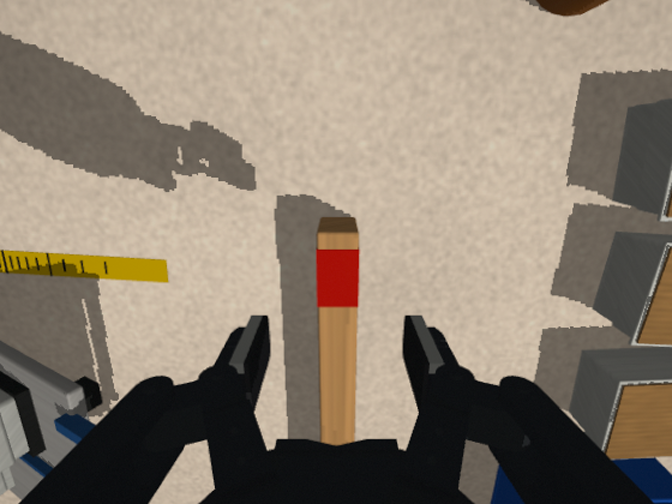

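The red grip end is centred between the jaws at (337,278). I'll descend.

```bash

python3 -m crank '[[[-0.24,0.02,0.6,0,-0.1,0],[-0.2,0,0.8,0,-0.1,0],[0,0,0.8,0,0,0],[0,0,0.8,0,0,0],[0,0,0.8,0,0,0],[0,0,0.2,0,0,0],[0,0,0,0,0,0]]]';python3 go.py 511 173 8.5 3.147
```

```text
clock: 16.85
eef_pos: [523.0, 171.7, 32.8]
tool_rot: [-3.141, 0.018, 3.139]
force: [-0.4, -0.5, 0.5]
width: 59.3
shift [0.414 0.042 0.803] turn [-0.003  0.174 -0.076]
```

```bash

python3 -m crank '[[[0.2,0.02,0.4,0,0.1,-0.08],[0.2,0.02,0.38,0,0.1,0],[0,0,0,0,0,0],[0,0,0,0,0,0]]]';python3 go.py 511 173 8.5 3.147
```

```text
clock: 17.18
eef_pos: [513.1, 173.6, 10.8]
tool_rot: [3.14, 0.001, -3.136]
force: [-0.1, 0.7, 0.2]
width: 60.0
shift [ 0.069 -0.02   0.077] turn [ 0.017  0.006 -0.002]
```

```bash

python3 -m crank '[[[0,0,0,0,0,0],[0,0,0,0,0,0],[0,0,0,0,0,0],[0,0,0,0,0,0],[0,0,0,0,0,0]]]' 1;python3 go.py 511 173 8.5 3.147;
python3 -m crank '[[[0.05,-0.1,0,0,0,0.2],[0.05,-0.3,0,0,0,0.2],[0.05,-0.5,0,0,0,0.15],[0.05,-0.6,0,0,0,0],[0,-0.6,0,0,0,0],[0,-0.4,0,0,0,0],[0,0,0,0,0,0]]]'; python3 go.py 493 -95 8.5 3.09; python3 w.py
```

```text
clock: 17.6
eef_pos: [513.7, 173.5, 12.8]
tool_rot: [3.14, 0.002, -3.137]
force: [-0.9, 0.2, -2.4]
width: 29.4
shift [ 0.089 -0.016  0.142] turn [ 0.019  0.023 -0.009]
clock: 18.18
eef_pos: [502.0, 91.9, 12.2]
tool_rot: [3.14, 0.002, 3.082]
force: [-0.6, 1.0, -1.1]
width: 29.2
shift [-0.074 -6.239  0.113] turn [ 0.016  0.015 -0.08 ]
red 1478 [515.8  91.6  56. ] [ 0.179 -0.984] [-18.  15.] [-17.   8.] [55. 56. 57.]
wood 50 [524.2  93.2  55.8] [ 0.049 -0.999] [-5.  3.] [-1.  2.] [55. 56. 56.]
```

```bash

python3 -m crank '[[[0,-0.3,0,0,0,-0.04],[0,-0.6,0,0,0,-0.03],[0,-0.6,0,0,0,0],[0,-0.6,0,0,0,0],[0,-0.6,0,0,0,0],[0,-0.6,0,0,0,0],[0,-0.6,0,0,0,0],[0,-0.5,0,0,0,0],[0,-0.3,0,0,0,0],[0,-0.1,0,0,0,0],[0,0,0,0,0,0],[0,0,0,0,0,0]]]'; python3 go.py 493 -95 8.5 3.09; python3 chk.py;python3 - <<'E'
from h import *
save(ctrl.get_image("side"),"s4.png",(260,100,460,270),3.5)
E
```

```text
clock: 19.23
eef_pos: [498.1, -46.4, 12.4]
tool_rot: [3.127, 0.008, 3.102]
force: [0.0, -0.1, -0.8]
width: 29.2
shift [ 0.106 -1.629  0.104] turn [0.144 0.079 0.117]
scene th_cam 0.423 th_tcp 0.02 plain 249 140 rub 107 124
side th_cam 0.439 th_tcp 0.02 plain 488 53 rub 335 116
F [ 0.  -0.1 -0.8] pos [498.1 -46.4  12.4] [3.127 0.008 3.102] w 29.2 t 19.23
```

View pics/s4.png

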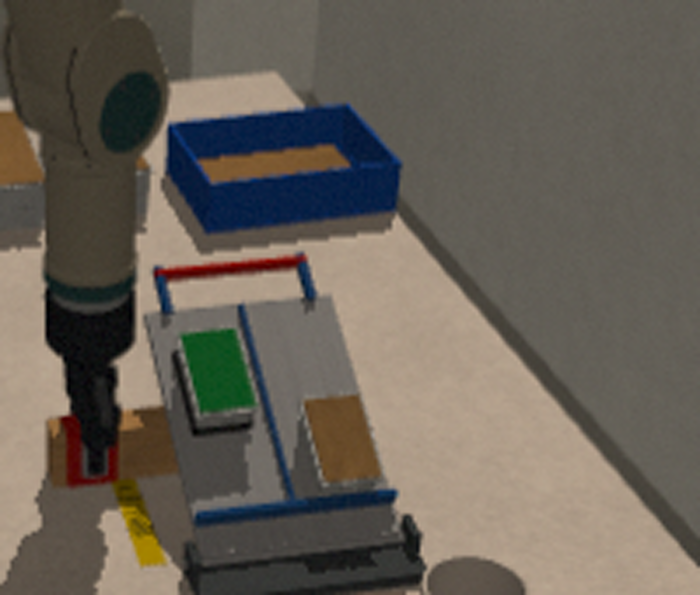

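The side view shows the board raised with the plain tin (344,440) at the foot stop, the rubber tin (220,370) in place, and the bar flat and partly under the board. I'll approach more slowly from here.

```bash

python3 -m crank '[[[0.02,-0.2,0,0.05,0.03,0.04],[0.02,-0.3,0,0.05,0.03,0.04],[0.02,-0.3,0,0.04,0.02,0.04],[0,-0.15,0,0,0,0],[0,0,0,0,0,0],[0,0,0,0,0,0]]]'; python3 go.py 493 -95 8.5 3.09
```

```text
clock: 19.88
eef_pos: [496.1, -73.5, 12.1]
tool_rot: [3.14, 0.002, 3.096]
force: [-0.3, 1.6, -1.1]
width: 29.3
shift [ 0.071 -0.719  0.12 ] turn [0.017 0.015 0.061]
```

```bash
cat > fs.py <<'E'
import sys
from h import *
s=ctrl.read_state();f=s["force"];print("F",f.round(2),"T",s["torque"].round(2),"pos",s["eef_pos"].round(2),"rot",s["tool_rot"].round(3),round(s["clock"],2))
sys.exit(0 if f[1]<3.8 and f[2]>-5 else 1)
E
python3 -m crank '[[[0,-0.05,0,0,0,0.03],[0,-0.05,0,0,0,0.03],[0,-0.05,0,0,0,0]]]' >/dev/null; python3 fs.py &&
python3 -m crank '[[[0,-0.05,0,0,0,0],[0,-0.05,0,0,0,0],[0,-0.05,0,0,0,0]]]' >/dev/null && python3 fs.py &&
python3 -m crank '[[[0,-0.04,0,0,0,0],[0,-0.04,0,0,0,0]]]' >/dev/null && python3 fs.py &&
python3 -m crank '[[[0,-0.03,0,0,0,0],[0,-0.03,0,0,0,0]]]' >/dev/null && python3 fs.py &&
python3 -m crank '[[[0,-0.03,0,0,0,0],[0,-0.03,0,0,0,0]]]' >/dev/null && python3 fs.py
```

```text
F [ 0.17  1.61 -0.6 ] T [0.22 0.04 0.15] pos [495.98 -77.65  12.16] rot [3.139e+00 2.000e-03 3.090e+00] 20.13
F [-0.29  1.18 -1.17] T [0.26 0.07 0.16] pos [495.79 -82.11  12.16] rot [3.138e+00 2.000e-03 3.091e+00] 20.38
F [ 0.    1.39 -1.05] T [0.26 0.02 0.22] pos [495.66 -84.71  12.15] rot [3.138e+00 2.000e-03 3.091e+00] 20.55
F [-0.1   0.35 -0.78] T [0.3  0.01 0.16] pos [495.54 -86.71  12.14] rot [3.138e+00 2.000e-03 3.091e+00] 20.72
F [ 0.04  0.72 -1.9 ] T [ 0.3  -0.03  0.18] pos [495.48 -88.68  12.16] rot [3.138e+00 2.000e-03 3.091e+00] 20.88
```

```bash

for i in 1; do python3 -m crank '[[[0,-0.03,0,0,0,0]]]' >/dev/null; python3 fs.py &&
python3 -m crank '[[[0,-0.03,0,0,0,0]]]' >/dev/null && python3 fs.py &&
python3 -m crank '[[[0,-0.03,0,0,0,0]]]' >/dev/null && python3 fs.py &&
python3 -m crank '[[[0,-0.03,0,0,0,0]]]' >/dev/null && python3 fs.py &&
python3 -m crank '[[[0,-0.03,0,0,0,0]]]' >/dev/null && python3 fs.py &&
python3 -m crank '[[[0,-0.03,0,0,0,0]]]' >/dev/null && python3 fs.py &&
python3 -m crank '[[[0,-0.03,0,0,0,0]]]' >/dev/null && python3 fs.py &&
python3 -m crank '[[[0,-0.03,0,0,0,0]]]' >/dev/null && python3 fs.py; done
```

```text
F [ 0.46  1.39 -1.67] T [0.32 0.02 0.15] pos [495.47 -89.61  12.18] rot [3.138e+00 2.000e-03 3.091e+00] 20.97
F [ 0.82  1.49 -0.36] T [0.33 0.   0.14] pos [495.4  -90.55  12.15] rot [3.138e+00 2.000e-03 3.091e+00] 21.05
F [-0.16  1.89  0.17] T [ 0.28 -0.04  0.21] pos [495.35 -91.47  12.16] rot [3.138e+00 2.000e-03 3.091e+00] 21.13
F [-0.31  1.4  -0.3 ] T [0.32 0.02 0.16] pos [495.3  -92.43  12.17] rot [3.138e+00 2.000e-03 3.091e+00] 21.22
F [ 1.2   1.15 -1.38] T [0.36 0.04 0.12] pos [495.23 -93.39  12.15] rot [3.138e+00 2.000e-03 3.091e+00] 21.3
F [ 0.19  1.82 -1.21] T [0.3  0.08 0.18] pos [495.16 -94.37  12.16] rot [3.138e+00 2.000e-03 3.091e+00] 21.38
F [-0.13  0.9  -0.16] T [0.33 0.06 0.21] pos [495.18 -95.34  12.18] rot [3.138e+00 2.000e-03 3.091e+00] 21.47
F [-0.06  4.2   0.31] T [0.78 0.1  0.32] pos [495.15 -95.87  12.19] rot [3.137e+00 2.000e-03 3.092e+00] 21.55
```

Contact: Fy has grown by about 3 N, right where the geometry predicted (y≈−95). One small confirming push.

```bash

python3 -m crank '[[[0,-0.015,0,0,0,0]]]' >/dev/null; python3 fs.py; python3 -m crank '[[[0,-0.02,0,0,0,0]]]' >/dev/null; python3 fs.py
```

```text
F [-0.07  3.18 -1.41] T [0.54 0.06 0.26] pos [495.15 -95.86  12.17] rot [3.137e+00 2.000e-03 3.093e+00] 21.63
F [-0.4   3.72 -0.88] T [0.66 0.02 0.15] pos [495.13 -95.95  12.18] rot [3.136e+00 2.000e-03 3.093e+00] 21.72
```

```bash

python3 -m crank '[[[0,-0.04,0,0,0,0]]]' >/dev/null; python3 fs.py; python3 -m crank '[[[0,-0.04,0,0,0,0]]]' >/dev/null; python3 fs.py;  python3 chk.py
```

```text
F [-1.18  6.78  0.04] T [1.11 0.16 0.26] pos [495.13 -96.15  12.19] rot [3.135e+00 3.000e-03 3.094e+00] 21.8
F [0.42 6.13 0.33] T [0.99 0.16 0.22] pos [495.09 -96.24  12.21] rot [3.134e+00 3.000e-03 3.095e+00] 21.88
scene th_cam 0.423 th_tcp 0.019 plain 193 75 rub 111 123
side th_cam 0.439 th_tcp 0.019 plain 471 51 rub 337 116
F [0.4 6.1 0.3] pos [495.1 -96.2  12.2] [3.134e+00 3.000e-03 3.095e+00] w 29.2 t 21.88
```

```bash

python3 -m crank '[[[0,0,0,0,0,0],[0,0,0,0,0,0],[0,0,0,0,0,0],[0,0,0,0,0,0],[0,0,0,0,0,0]]]' -0.3; python3 fs.py
python3 -m crank '[[[0,0,-0.3,0,0,0],[0,0,-0.5,0,0,0],[0.2,0,-0.8,0,0,0],[0.2,0,-0.9,0,0,0],[0.2,0,-0.9,0,0,0],[0.2,0,-0.9,0,0,0],[0.3,0,-0.9,0,0,0],[0.3,0,-0.5,0,0,0],[0,0,0,0,0,0]]]'; python3 - <<'E'
from h import *
for n in("side","wrist"):
    im=ctrl.get_image(n);save(im,n+"5.png",(270,120,450,270) if n=="side" else None,4 if n=="side" else 1.2)
E
python3 chk.py
```

```text
clock: 22.4
eef_pos: [494.8, -100.5, 12.4]
tool_rot: [3.138, 0.002, 3.089]
force: [0.4, 0.1, 0.5]
width: 55.4
F [0.36 0.14 0.51] T [ 0.04 -0.03 -0.01] pos [ 494.75 -100.46   12.36] rot [3.138e+00 2.000e-03 3.089e+00] 22.4
clock: 23.15
eef_pos: [449.3, -100.1, 194.1]
tool_rot: [-3.141, -0.001, 3.088]
force: [0.3, 0.3, 0.8]
width: 55.6
scene th_cam 0.425 th_tcp 0.754 plain 196 98 rub 106 162
side th_cam 0.441 th_tcp 0.754 plain 464 85 rub 337 155
F [-0.5 -0.4 -0.4] pos [ 450.  -100.2  192. ] [ 3.141e+00 -2.000e-03  3.088e+00] w 55.6 t 23.25
```

View pics/wrist5.png

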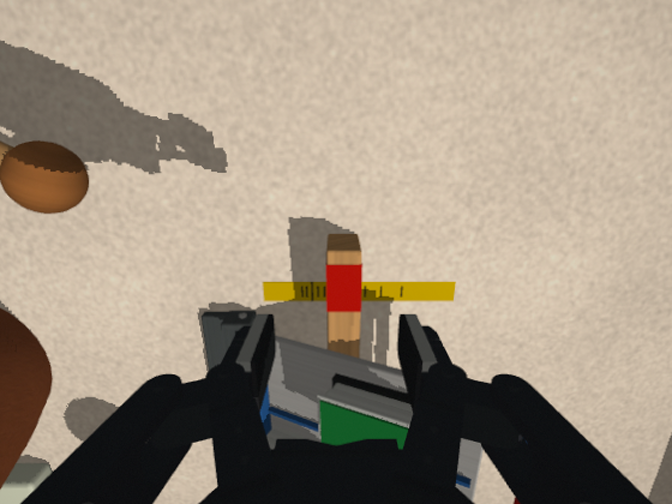

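View pics/side5.png

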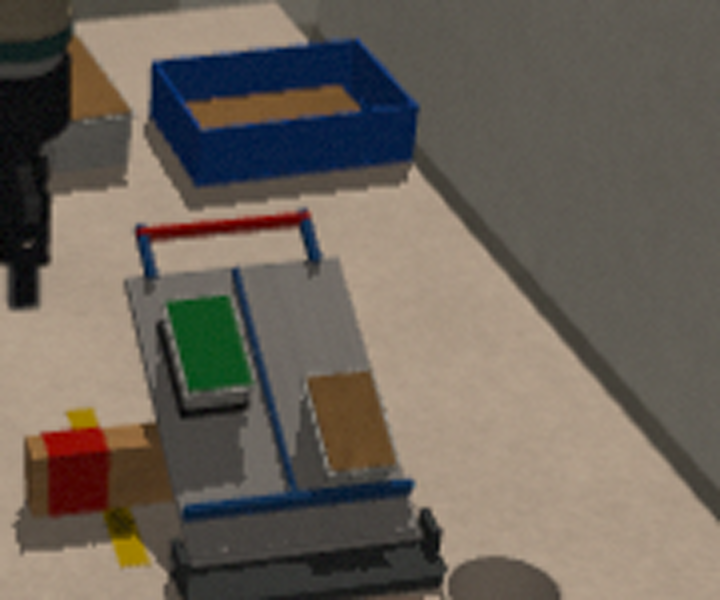

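```bash
python3 - <<'E'
from fit import *
im=ctrl.get_image("wrist");W=pts(im);X,Y,Z=[W[...,i] for i in range(3)]
b=(Z>51)&(Z<60)&(X>462)&(X<545)&(Y>-150)&(Y<-50)
print(b.sum(),*ln(W[b]),np.percentile(W[b][:,2],[5,50,95]))
for x0 in range(475,545,15):
    q=W[b&(abs(X-x0)<6)]
    if len(q): print(x0,np.percentile(q[:,1],[3,50,97]).round(1),q[:,2].mean().round(1))
d=(X>560)&(X<720)&(Y>-175)&(Y<40)&(Z>30)&(Z<140)
E
```

```text
2062 [499.9 -96.5  55.8] [ 0.998 -0.064] [-37.  44.] [-15.  15.] [54.68123215 55.84044901 56.92847855]
475 [-109.3  -94.6  -80.3] 55.9
490 [-110.3  -95.9  -81.5] 55.9
505 [-111.3  -96.9  -82.3] 56.0
520 [-111.2  -96.7  -83.6] 55.6
535 [-111.9  -98.3  -84.3] 55.6
```

```bash
python3 -c "
from cell import ctrl
print(ctrl.finish_job())"
```

```text
the job is handed in; nothing more can be done
None
```

I finished the task and handed it in at about 23 s on the robot's clock; the hand-in gives no verdict, so I can't confirm that it passed.

- **Raising the board:** I lifted it by the red handle in steps of about 0.02 rad. The plain tin began to slide at about 0.42 rad. I stopped at about 0.44 rad and released the handle.
- **Tins:** The plain tin came to rest at the foot stop, 73–77 mm from the hinge. The rubber-footed tin stayed at about 145–150 mm, and I saw no contact with either tin.
- **Gauge bar:** I gripped the red end, squared the bar to the board and slid it under until it touched. Contact came where the geometry predicted. The push grew from about 1.5 N to 6–7 N, then I let go.

**Last checks**
- **Tilt:** The board held its tilt after release. The side camera read 0.441 rad and the scene camera 0.425 rad, a steady difference of about 0.015 rad.
- **Bar position:** The bar did not shift when I released it. Its centre line was at y = −96 mm both before and after, and its top was flat at about 56 mm.
- **Bar angle:** It measured 0.064 rad off the robot's x axis, against about 0.05 rad for the board. That leaves it about 0.01 rad from square, though only a short visible piece could be measured.
- **After letting go:** The hand moved 4 mm as the fingers opened. In the final pictures it was clear of everything.
- **Other things on the table:** None of the pictures showed any of them moved. I did not measure their positions again at the end.

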